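# Shut the flow valve with the crank rod and reopen it two turns

### The job

Pull the plain thick crank rod out of the upright tool holder and stand its thin foot in the socket on the rim of the valve's handwheel. Holding the rod, wind the wheel clockwise until the valve is shut against its stop, then back it off anticlockwise by exactly two full turns. Finish still gripping the rod, upright in the socket, with the wheel at rest there; do not let go, and leave the other things on the bench and in the holder undisturbed.

Things in the scene. Friction and masses are not known exactly. Their poses are not given: they have to be found in the camera images.
- valve: flow valve fixed to the bench: dark steel base plate 130 x 110 x 12 mm, brass body with a capped pipe stub at each end along its y axis (186 mm over all), and a horizontal aluminium handwheel (132 mm outside diameter, three spokes) on an upright stem. Origin: centre of the plate's underside on the bench. It stands either left or right of the middle, the holder on the other side.
- hub (a point): point on the wheel's upright turning axis, 128 mm above the bench, level with the socket's mouth (the hub nut itself ends 17 mm lower).
- socket (a point): centre of the mouth of the only socket on the wheel: an upright round cup standing on the rim, 55 mm from the wheel's axis, opening upward, mouth 128 mm above the bench. Outside 37 mm diameter; inside flared from about 23 mm at the mouth to 17 mm below it; 26 mm deep to its flat floor. It goes round with the wheel; the wheel's rim and spokes lie lower (top 100 mm above the bench).
- wheel (a joint): angle of the valve wheel in rad: 0 is shut, against a hard stop that cannot be passed; it grows as the valve opens, anticlockwise seen from above, one turn = 6.283. It starts between about 0.4 and 1.2 turns open and could open to 20 rad. Clockwise from above closes. Turning it needs a steady drag of about 0.09 N m (some 2 N at the socket), so it stays where it is left; the stop is felt as a sudden rise of the force.
- holder: white upright tool holder fixed to the bench, a block 56 x 172 x 60 mm high with three round wells 20 mm in diameter and 50 mm deep in a row along its y axis, at -56, 0 and +56 mm. Origin: centre of its underside. The crank rod may stand in any of the wells, the screwdriver and the spatula in the other two.
- crank_rod: crank rod of plain steel, 140 mm long, 200 g (more or less), standing loose and upright in a well: a thick smooth round bar of 18 mm diameter to its flat top, its lowest 30 mm turned down to a foot of 12 mm diameter with a chamfered end that fits the wheel's socket with about 2.5 mm of play all round and turns freely in it. Origin: centre of the foot's end; z runs up along it. In the well its foot stands 10 mm above the bench and its upper 90 mm stick out of the block.
- rod_foot (a point): centre of the foot's end of the crank rod (its origin).
- rod_top (a point): centre of the crank rod's top face, 140 mm from the foot's end.
- screwdriver: small steel screwdriver standing handle-down in another well of the holder: smooth handle 18 mm diameter, 75 mm long, then a thin 6 mm shaft and tip, 130 mm in all. Origin: centre of its lower end, z up along it. Leave it.
- spatula: small steel spatula standing handle-down in another well: smooth handle 18 mm diameter, 65 mm long, thin neck, then a flat upright blade 22 mm wide and 3 mm thick, 133 mm in all. Origin: centre of its lower end, z up along it. Leave it.
- tip_box: blue box with a clear lid, 87 x 64 x 63 mm high, loose on the bench between valve and holder. Origin: centre of its underside. Leave it.
- reagent_jar: amber jar, 48 mm diameter, 62 mm high, white cap, loose between valve and holder. Origin: centre of its underside. Leave it.
- dish: flat round glass dish, 92 mm diameter, 17 mm high, loose, near the robot. Origin: centre of its underside. Leave it.
- timer: white bench timer, 85 x 34 x 70 mm high, loose, right of the work. Origin: centre of its underside. Leave it.
- tube_rack: white foam rack 110 x 170 x 45 mm with four capped tubes that rise to 109 mm, loose, far right. Origin: centre of its underside. Leave it.
- wash_bottle: white wash bottle, 72 mm diameter, 163 mm to its cap, bent spout to 208 mm, loose, far left. Origin: centre of its underside. Leave it.
- small_bottle: small white bottle, 44 mm diameter, 80 mm high, loose, left near the robot. Origin: centre of its underside. Leave it.
Things that resemble listed ones, but are neither listed nor needed, are in the scene too. Leave any yellow look-alike of the crank_rod alone.

How it is judged:
On the way, in this order (a step that is already met when the one before it is completed fails the run):
1. the crank rod, in the fingers, is clear above the holder (height (world z) of rod_foot above 0.064 m and contact force between the fingers and crank_rod above 2 N), for 0.1 s.
2. the rod's foot is in the wheel's socket, the valve not yet shut (horizontal distance between rod_foot and socket below 0.009 m and z of rod_foot in the frame of socket below -0.015 m and angle between crank_rod's own z axis and vertical below 0.26 rad and contact force between the fingers and crank_rod above 2 N and value of joint wheel above 0.5 rad), for 0.1 s.
3. the valve is shut against its stop, the rod gripped in the socket (horizontal distance between rod_foot and socket below 0.009 m and z of rod_foot in the frame of socket below -0.015 m and angle between crank_rod's own z axis and vertical below 0.26 rad and contact force between the fingers and crank_rod above 2 N and value of joint wheel below 0.08 rad), for 0.1 s.
At the end, for the whole second after the job is handed in: Wheel at rest two turns open (12.57 rad, within 0.35); rod's foot in the socket (15 mm deep or more, within 9 mm of its centre, rod within 15 degrees of upright); fingers still grip the rod (over 2 N); no other loose thing moved over 30 mm or tipped over 20 degrees (value of joint wheel between 12.216 and 12.916 rad and velocity of joint wheel between -0.05 and 0.05 rad/s and horizontal distance between rod_foot and socket below 0.009 m and z of rod_foot in the frame of socket below -0.015 m and angle between crank_rod's own z axis and vertical below 0.26 rad and contact force between the fingers and crank_rod above 2 N and distance of each of screwdriver, spatula, tip_box, reagent_jar, dish, timer, tube_rack, wash_bottle, small_bottle from where it was at the start of the episode below 0.03 m and angle between each of screwdriver, spatula, tip_box, reagent_jar, dish, timer, tube_rack, wash_bottle, small_bottle's own z axis and vertical below 0.35 rad); the arm keeps its last pose, push and grip.
It fails at once if a bystander is knocked over or moved by more than 50 mm (distance of any of screwdriver, spatula, tip_box, reagent_jar, dish, timer, tube_rack, wash_bottle, small_bottle from where it was at the start of the episode above 0.05 m or angle between any of screwdriver, spatula, tip_box, reagent_jar, dish, timer, tube_rack, wash_bottle, small_bottle's own z axis and vertical above 0.6 rad).
It also fails if it takes over 72 s, if anything falls off the work surface, if the arm or the gripper's body presses on something with over 40 N, if the wrist force passes 120 N, or if a joint passes its speed limit or range.

### The arm

A 7-joint arm with a two-finger parallel gripper is mounted at the origin on the work surface. World frame = base frame: x ahead of the robot, y to its left, z up, the work surface at z = 0. Lengths are in m, angles in rad, forces in N, time in s.
With the tool pointing down it reaches from about 0.425 to 0.875 m from the base axis. Payload 8.4 kg.
Tool frame: the origin (TCP) lies midway between the tips of the shut fingers; the grasp point (between the pads) lies 19 mm behind it (r.grip_point_offset is the distance from the TCP to the grasp point, in m); z points along the fingers, x is the direction in which the jaws open and shut, and the axes are right-handed (so a half turn about z gives the same grasp; the last joint's range is limited). The gripper opens to 85 mm and grips with 20 to 120 N. Pads are 22 mm wide; open, the fingers measure 114 mm over their backs; the gripper's body (76 mm by 85 mm) begins 54 mm behind the grasp point. The pads swing forward as they close: fully open they stand 13 mm farther back than shut.
Start: joints at [-1.298, 0.333, 0.04, 1.465, -0.013, 1.343, -0.059], TCP at [0.236, 0.606, 0.231] pointing down, gripper open.
Joint ranges: [-2.58, 2.58], [-0.38, 2.09], [-1.3, 1.39], [0.25, 2.4], [-1.5, 4.64], [0.08, 2.09], [-2.65, 2.65]. Speed limits (rad/s): [2.22, 2.22, 2.79, 2.79, 3.14, 3.14, 3.14].

### API

Orientations are given as a rotation vector (axis times angle).
In Python, from bench import r, optics gives the robot as it stands.
- The arm moves only by the shell command python3 -m jog 'ROWS'. ROWS is JSON, a list that holds one entry, the list of rows, each a list of 7 numbers: the shift along the tool's x, y, z in m, then the turn, a rotation vector about the tool's x, y, z in rad, then the opening in per cent of the stroke, from 0 (shut) to 100 (fully open). A call has 1 to 12 rows; each row shifts and turns the commanded pose from where the row before left it, along the tool's axes as they then stand; what a row does not reach is not made up. A row lasts 1/12 s, in which the tool goes at most 41.7 mm and 7.16 degrees, less where a joint would pass 70% of its speed; a pose out of reach is approached as far as the arm can. A call with a gripper value outside its range is refused whole. The fingers move at their own pace and stop on an object; the grip force is fixed at half the most. Time passes only in rows, so rows that do not move let the fingers close. It gives the time, the measured TCP pose, the force and the opening at its end, in the units of the state.
- r.state(): the state, without advancing time (a new reading comes with each control period).
- optics.capture(name): name is "scene" or "top"; returns a dict with "image" (420x560x3 uint8, red, green, blue), "vfov" (degrees; the focal length in pixels is half the picture's height over the tangent of half this angle, whatever the lens; pixels are square), "cx", "cy" (the principal point, pixels), "xyz" and "rotation" of the camera in the world. Camera axes: x right, y down, z forward; pixel columns grow to the right and rows downward; lengths in m; the calibration is good to about 2 mm. A picture is of the moment at which its call begins. There is no depth.
- r.close_job(): hands the job in, once; it reports no verdict.
The state is a dict: "time_s": time; "qpos": joint angles; "dq": joint speeds; "effort": joint torques, N m; "eef_pos": TCP position; "orientation": TCP orientation; "force": force on the tool from outside, world axes, zero at the start; "torque": the same for the moment, N m; "gripper_width": finger opening in m.
Only numpy, scipy, OpenCV 4.12 (cv2) and the standard library are available. Lean on these libraries where they do the work, as an engineer would, in place of code of your own. Each camera call takes 0.05 s, during which the arm holds its last target. There are 200 camera calls.

## Working session

There is one attempt and no reset: what is moved stays moved. The work goes in short steps, Python scripts to look and compute and a shell command to move; the robot and the scene stay as the last step left them, time stands still between calls to the robot, and variables do not carry over. Pictures are saved under pics/ and viewed, about 8 in all and at most 12, crops included, and the job is handed in when it is done.

```bash
ls; mkdir -p pics; python3 - <<'E'
from bench import r, optics
import cv2, numpy as np, pickle
print(r.state())
for n in("scene","top"):
    c=optics.capture(n); cv2.imwrite(f"pics/{n}0.png",c["image"][:,:,::-1]); pickle.dump(c,open(f"{n}0.pkl","wb"))
    print(n,c["vfov"],c["cx"],c["cy"],c["xyz"],c["rotation"])
E
```

```text
pics
{'time_s': 0.0, 'qpos': array([-1.29820331,  0.33394781,  0.03986361,  1.46626835, -0.01339586,
        1.34326642, -0.05849415]), 'dq': array([-0.00040796,  0.00017101, -0.00106257,  0.00096117, -0.00069172,
        0.00044969, -0.00136584]), 'effort': array([-5.83703622e-04, -6.58559060e+01,  1.36507954e+00, -4.05554438e+01,
        1.67437980e-02,  1.26070189e-02,  1.34747364e-05]), 'eef_pos': array([0.23599661, 0.60516846, 0.23039868]), 'orientation': array([ 2.59292075e+00,  1.77201472e+00, -2.00085628e-03]), 'force': array([0.60455641, 0.83334153, 0.36786062]), 'torque': array([-0.01815921, -0.00382791, -0.06098512]), 'gripper_width': 0.08514383695409523}
scene 56.41344151622919 279.5121523777368 212.1289788623675 [ 0.90903801 -0.80679926  0.95347167] [-2.25711685 -0.55525843  0.2627733 ]
top 44.805857664139175 282.92139729969506 214.33103561148306 [ 0.20319581 -0.03559742  1.45280814] [-2.19849409  2.01947806 -0.2060011 ]
```

View pics/scene0.png

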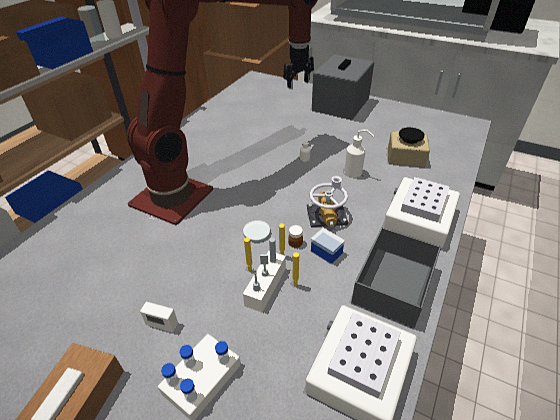

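View pics/top0.png

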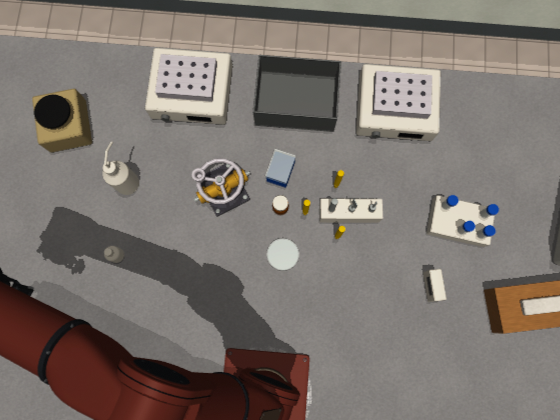

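The scene view shows the valve at (328,205) with its socket cup at (336,183), and the holder at (265,280) with three grey items. Yellow look-alikes stand around the holder. In the top view the cup is at (199,175) and the holder at (352,209). I'll enlarge both.

```bash
cat > h.py <<'E'
import numpy as np, cv2, pickle
from scipy.spatial.transform import Rotation as R
from bench import r, optics
def cap(n):return optics.capture(n)
def ray(c,u,v):
    f=c["image"].shape[0]/2/np.tan(np.radians(c["vfov"])/2)
    d=R.from_rotvec(c["rotation"]).apply([(u-c["cx"])/f,(v-c["cy"])/f,1]); return np.array(c["xyz"]),d
def plane(c,u,v,z):
    o,d=ray(c,u,v); return (o+d*(z-o[2])/d[2])
def proj(c,p):
    f=c["image"].shape[0]/2/np.tan(np.radians(c["vfov"])/2)
    q=R.from_rotvec(c["rotation"]).inv().apply(np.array(p)-c["xyz"]); return np.round([c["cx"]+f*q[0]/q[2],c["cy"]+f*q[1]/q[2]],1)
def tri(a,b):
    (o1,d1),(o2,d2)=a,b
    d1=d1/np.linalg.norm(d1); d2=d2/np.linalg.norm(d2)
    t=np.linalg.lstsq(np.c_[d1,-d2],o2-o1,rcond=None)[0]
    p,q=o1+t[0]*d1,o2+t[1]*d2; return (p+q)/2,np.linalg.norm(p-q)
def crop(c,x,y,w,h,k):
    return cv2.resize(c["image"][y:y+h,x:x+w,::-1],None,fx=k,fy=k,interpolation=cv2.INTER_CUBIC)
E
python3 - <<'E'
from h import *
s=pickle.load(open("scene0.pkl","rb"));t=pickle.load(open("top0.pkl","rb"))
a=crop(s,230,165,130,150,4); b=crop(t,180,150,210,100,3.8)
cv2.imwrite("pics/s1.png",a);cv2.imwrite("pics/t1.png",b)
E
```

```text
(no output)
```

View pics/s1.png

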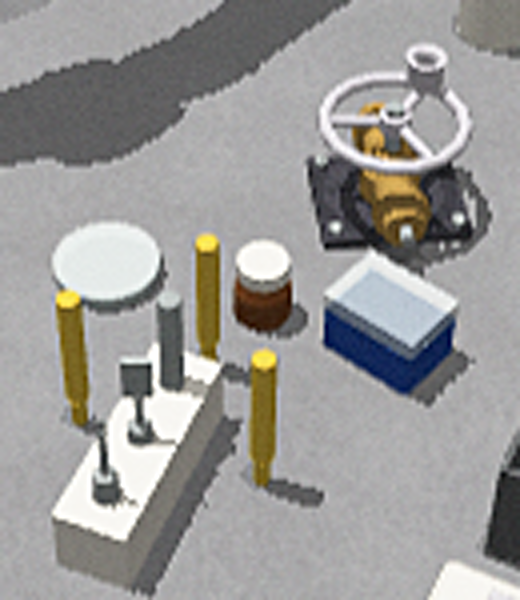

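View pics/t1.png

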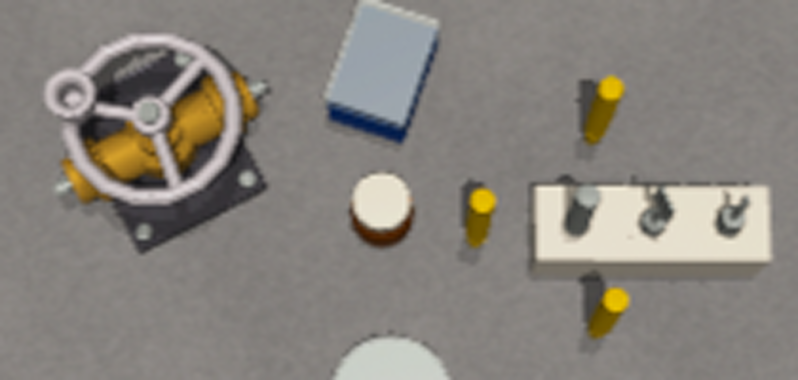

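The crank rod is the plain grey bar in the left well: top-crop tip at (590,197), scene-crop tip at (171,299). The cup mouth is at top-crop (71,95) and scene-crop (427,55), the hub at (150,113) and (397,115). Next I'll locate them, along with the yellow rods and the jar.

```bash
python3 - <<'E'
from h import *
np.set_printoptions(precision=4,suppress=True)
s=pickle.load(open("scene0.pkl","rb"));t=pickle.load(open("top0.pkl","rb"))
S=lambda x,y:((x+.5)/4-.5+230,(y+.5)/4-.5+165)
T=lambda x,y:((x+.5)/3.8-.5+180,(y+.5)/3.8-.5+150)
for n,a,b,z in [("rod",(590,197),(171,299),.15),("sock",(71,95),(427,55),.128),("hub",(150,113),(397,113),.111),
  ("yL",(482,202),(207,243),.14),("yFar",(611,90),(264,359),.14),("yNear",(615,300),(69,299),.14),("jar",(382,203),(264,255),.062)]:
    print(n,tri(ray(t,*T(*a)),ray(s,*S(*b))),plane(t,*T(*a),z)[:2],plane(s,*S(*b),z)[:2])
# holder corners top z=.06
for a in [(533,186),(768,186),(770,262),(535,262)]: print("hold",plane(t,*T(*a),.06))
for a in [(365,3),(438,22),(402,128),(328,98)]: print("box",plane(t,*T(*a),.063))
# wheel outer rim ellipse check: extremes at z .1
for a in [(63,118),(242,118),(150,33),(152,205)]: print("rim",plane(t,*T(*a),.095))
q=r.state(); M=R.from_rotvec(q["orientation"]).as_matrix(); print(M)
E
```

```text
rod (array([ 0.5192, -0.1445,  0.1485]), np.float64(0.0060361644657452645)) [ 0.5164 -0.1462] [ 0.522  -0.1435]
sock (array([0.5668, 0.2253, 0.1295]), np.float64(0.005899153262359273)) [0.5646 0.2239] [0.5682 0.2299]
hub (array([0.5644, 0.1714, 0.1041]), np.float64(0.004155319897105451)) [0.5608 0.1692] [0.5686 0.1652]
yL (array([ 0.5109, -0.0715,  0.1373]), np.float64(0.0034083944128351245)) [ 0.5089 -0.0724] [ 0.5134 -0.0727]
yFar (array([ 0.5995, -0.1558,  0.138 ]), np.float64(0.003998397876653984)) [ 0.5972 -0.1568] [ 0.6016 -0.1559]
yNear (array([ 0.4494, -0.168 ,  0.1374]), np.float64(0.0034924866528818015)) [ 0.4476 -0.1689] [ 0.4521 -0.1688]
jar (array([0.522 , 0.0007, 0.0655]), np.float64(0.0067937462222693095)) [ 0.52   -0.0012] [0.5229 0.0065]
hold [ 0.5428 -0.1113  0.06  ]
hold [ 0.5575 -0.2844  0.06  ]
hold [ 0.5004 -0.2885  0.06  ]
hold [ 0.4858 -0.1168  0.06  ]
box [0.6725 0.0247 0.063 ]
box [ 0.6622 -0.0312  0.063 ]
box [ 0.5779 -0.0112  0.063 ]
box [0.5963 0.0457 0.063 ]
rim [0.5559 0.2341 0.095 ]
rim [0.5669 0.1047 0.095 ]
rim [0.6254 0.1783 0.095 ]
rim [0.497  0.1626 0.095 ]
[[ 0.3633  0.9317 -0.0005]
 [ 0.9317 -0.3633 -0.0013]
 [-0.0014  0.0001 -1.    ]]
```

```bash
python3 -m jog '[[[0,0,0,0,0,0.12,50],[0,0,0,0,0,0.12,50],[0,0,0,0,0,0.12,50],[0,0,0,0,0,0.12,50],[0,0,0,0,0,0.12,50],[0,0,0,0,0,0.12,50],[0,0,0,0,0,0.12,50],[0,0,0,0,0,0.12,50],[0,0,0,0,0,0.12,50],[0,0,0,0,0,0.119,50],[0,0,0,0,0,0,50],[0,0,0,0,0,0,50]]]'
python3 -m jog '[[[0.02,0.034,0,0,0,0,50],[0.02,0.034,0,0,0,0,50],[0.02,0.034,0,0,0,0,50],[0.02,0.034,0,0,0,0,50],[0.02,0.034,0,0,0,0,50],[0.02,0.034,0,0,0,0,50],[0.02,0.034,0,0,0,0,50],[0.02,0.034,0,0,0,0,50],[0.02,0.034,0,0,0,0,50],[0.02,0.034,0,0,0,0,50],[0.02,0.034,0,0,0,0,50],[0.02,0.034,0,0,0,0,50]]]'
```

```text
time_s: 1.1
eef_pos: [0.236, 0.6054, 0.2309]
orientation: [3.141, 0.006, -0.0]
force: [0.0, -0.3, 0.2]
gripper_width: 0.0428
time_s: 2.1
eef_pos: [0.4767, 0.1957, 0.2315]
orientation: [-3.141, -0.007, -0.001]
force: [0.3, 0.8, -0.5]
gripper_width: 0.0428
```

```bash
python3 -m jog '[[[0.0042,0.034,0,0,0,0,50],[0.0042,0.034,0,0,0,0,50],[0.0042,0.034,0,0,0,0,50],[0.0042,0.034,0,0,0,0,50],[0.0042,0.034,0,0,0,0,50],[0.0042,0.034,0,0,0,0,50],[0.0042,0.034,0,0,0,0,50],[0.0042,0.034,0,0,0,0,50],[0.0042,0.034,0,0,0,0,50],[0.0042,0.034,0,0,0,0,50],[0,0,0,0,0,0,50],[0,0,0,0,0,0,50]]]'
python3 - <<'E'
from h import *
s,t=cap("scene"),cap("top")
pickle.dump((s,t),open("c1.pkl","wb"))
p=r.state()["eef_pos"];print(p,proj(s,p),proj(t,p))
a=crop(s,225,165,100,150,4);b=crop(t,280,150,130,110,5)[:,:];b=cv2.resize(b,None,fx=.6,fy=.6) if 0 else b
h=max(a.shape[0],b.shape[0]);w=a.shape[1]
m=np.zeros((600,800,3),np.uint8);m[:600,:400]=a[:,:400];b=crop(t,280,150,130,110,3);m[:330,400:790]=b
cv2.imwrite("pics/m2.png",m)
E
```

```text
time_s: 3.1
eef_pos: [0.5177, -0.1448, 0.2313]
orientation: [3.141, -0.001, -0.0]
force: [-0.2, 0.4, -0.5]
gripper_width: 0.0428
[ 0.51807955 -0.1416985   0.23110881] [270.7 217.6] [336.4 193.2]
```

View pics/m2.png

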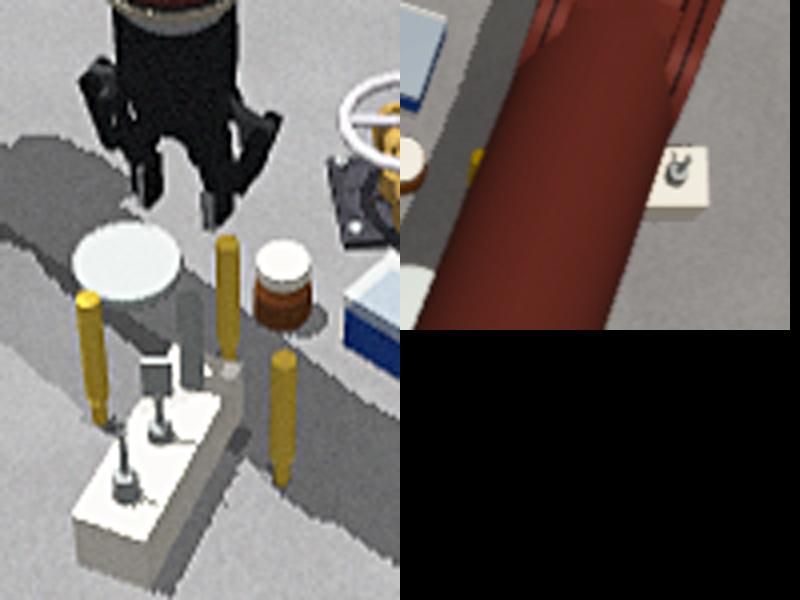

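The fingertip midpoint in the scene view is at about (270.4,217.6), matching the projected TCP (270.7,217.6). So I'll trust the scene camera, shift 3 mm in x and descend.

```bash
python3 -m jog '[[[0.003,0.0005,0.005,0,0,0,50],[0,0,0.015,0,0,0,50],[0,0,0.02,0,0,0,50],[0,0,0.02,0,0,0,50],[0,0,0.02,0,0,0,50],[0,0,0.02,0,0,0,50],[0,0,0.015,0,0,0,50],[0,0,0.01,0,0,0,50],[0,0,0.005,0,0,0,50],[0,0,0,0,0,0,50],[0,0,0,0,0,0,50]]]'
python3 - <<'E'
from h import *
s=cap("scene");q=r.state()
print(q["eef_pos"],q["force"])
cv2.imwrite("pics/m3.png",crop(s,225,165,120,130,4))
E
```

```text
time_s: 4.12
eef_pos: [0.5215, -0.1427, 0.1018]
orientation: [3.141, 0.001, 0.001]
force: [0.2, -0.1, 0.2]
gripper_width: 0.0427
[ 0.52171139 -0.14291927  0.10208692] [-0.63778149  0.69265994 -0.37221258]
```

View pics/m3.png

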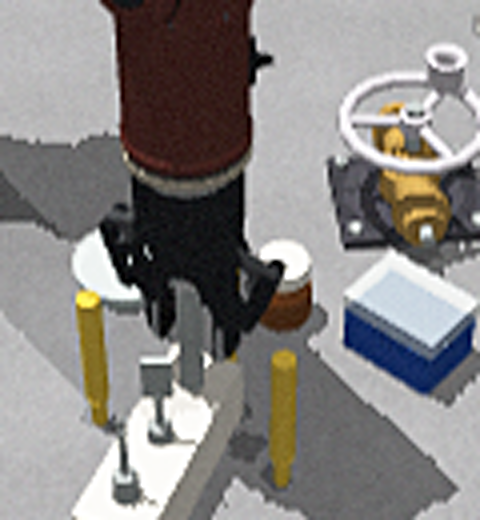

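The rod at crop (190,330) sits midway between the fingertips at (158,335) and (226,350). Closing, then lifting slowly.

```bash
python3 -m jog '[[[0,0,0,0,0,0,0],[0,0,0,0,0,0,0],[0,0,0,0,0,0,0],[0,0,0,0,0,0,0],[0,0,0,0,0,0,0],[0,0,0,0,0,0,0],[0,0,0,0,0,0,0],[0,0,0,0,0,0,0]]]'
python3 -m jog '[[[0,0,-0.005,0,0,0,0],[0,0,-0.01,0,0,0,0],[0,0,-0.01,0,0,0,0],[0,0,-0.015,0,0,0,0],[0,0,-0.02,0,0,0,0],[0,0,-0.02,0,0,0,0],[0,0,-0.02,0,0,0,0],[0,0,-0.02,0,0,0,0],[0,0,-0.02,0,0,0,0],[0,0,-0.01,0,0,0,0],[0,0,0,0,0,0,0],[0,0,0,0,0,0,0]]]'
python3 - <<'E'
from h import *
s=cap("scene");pickle.dump(s,open("c4.pkl","wb"));q=r.state()
p=q["eef_pos"];print(p,q["force"],q["gripper_width"])
print("foot exp",proj(s,p+[0,0,-.091]),"top",proj(s,p+[0,0,.049]))
cv2.imwrite("pics/m4.png",crop(s,230,130,110,130,4))
E
```

```text
time_s: 4.83
eef_pos: [0.5211, -0.1431, 0.1021]
orientation: [-3.141, 0.0, -0.0]
force: [-3.2, 0.1, 7.1]
gripper_width: 0.0166
time_s: 5.83
eef_pos: [0.5212, -0.1429, 0.2514]
orientation: [-3.141, -0.0, -0.001]
force: [0.4, -0.5, -3.1]
gripper_width: 0.0164
[ 0.52072957 -0.14274686  0.25059167] [ 0.52699968 -0.0518259  -2.98819441] 0.016135694955895057
foot exp [272.  236.7] top [270.6 198.8]
```

View pics/m4.png

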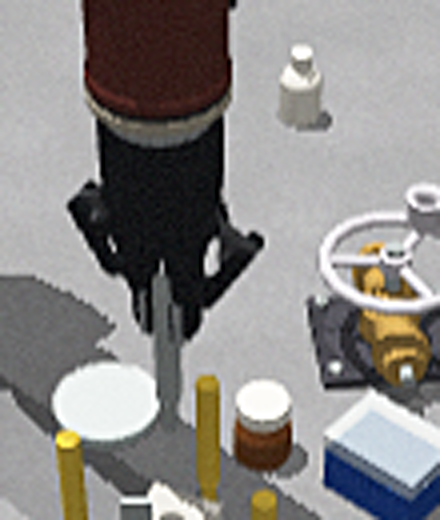

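Gripped and lifted: the foot is at crop (171,418), clear of the holder. Next I'll fit the wheel rim circle in both initial views to get an accurate hub.

```bash
python3 - <<'E'
from h import *
from scipy.optimize import least_squares
s=pickle.load(open("scene0.pkl","rb"));t=pickle.load(open("top0.pkl","rb"))
out=[]
for n,c,(x,y,w,h) in (("s",s,(303,172,52,42)),("t",t,(185,152,64,56))):
    k=8;im=cv2.resize(c["image"][y:y+h,x:x+w],None,fx=k,fy=k,interpolation=cv2.INTER_CUBIC)
    hsv=cv2.cvtColor(im,cv2.COLOR_RGB2HSV); m=((hsv[...,2]>155)&(hsv[...,1]<60)).astype(np.uint8)*255
    cs,_=cv2.findContours(m,cv2.RETR_EXTERNAL,cv2.CHAIN_APPROX_NONE); ct=max(cs,key=cv2.contourArea)[:,0]
    P=np.array([plane(c,(a+.5)/k-.5+x,(b+.5)/k-.5+y,.095)[:2] for a,b in ct])
    f=least_squares(lambda q:np.hypot(*(P-q[:2]).T)-q[2],[.563,.17,.066],loss="soft_l1",f_scale=.002)
    print(n,f.x,len(ct),np.median(np.abs(f.fun)))
    cv2.drawContours(im,[ct.reshape(-1,1,2)],-1,(255,0,0),1)
    out.append(im)
H=max(i.shape[0] for i in out);o=np.zeros((H,sum(i.shape[1] for i in out),3),np.uint8);X=0
for i in out:o[:i.shape[0],X:X+i.shape[1]]=i;X+=i.shape[1]
o=cv2.resize(o,None,fx=.85,fy=.85);print(o.shape);cv2.imwrite("pics/w5.png",o[:,:,::-1])
E
```

```text
s [0.5468388  0.20577272 0.10204944] 1798 0.00816173632610441
t [0.56204712 0.16686728 0.05907969] 2199 0.005153828058913991
(381, 789, 3)
```

View pics/w5.png

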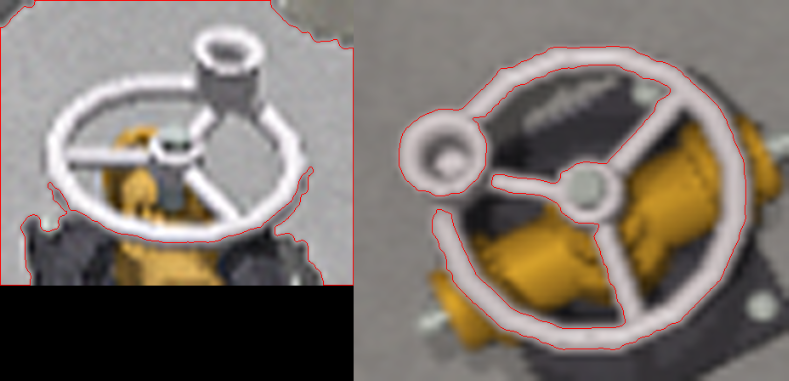

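```bash
python3 - <<'E'
from h import *
s=pickle.load(open("scene0.pkl","rb"));t=pickle.load(open("top0.pkl","rb"))
S=lambda x,y:((x+.5)/6.8-.5+303,(y+.5)/6.8-.5+172)
T=lambda x,y:((x+.5)/6.8-.5+185,(y+.5)/6.8-.5+152)
print("sock",plane(s,*S(229.5,50),.128),plane(t,*T(89,152),.128),tri(ray(s,*S(229.5,50)),ray(t,*T(89,152))))
print("rim",plane(s,*S(175,158),.095),plane(t,*T(241,197),.095))
print("hubnut",plane(s,*S(175,132),.111),plane(t,*T(233,188),.111))
E
```

```text
sock [0.56916162 0.22694317 0.128     ] [0.56643907 0.22591477 0.128     ] (array([0.56788368, 0.22688021, 0.12706408]), np.float64(0.002693819321215882))
rim [0.56442751 0.17324723 0.095     ] [0.56188769 0.16874222 0.095     ]
hubnut [0.56302776 0.17366864 0.111     ] [0.56110474 0.16994119 0.111     ]
```

```bash
python3 -m jog '[[[0.002,-0.0155,-0.005,0,0,0,0],[0.004,-0.031,0,0,0,0,0],[0.004,-0.031,0,0,0,0,0],[0.004,-0.031,0,0,0,0,0],[0.004,-0.031,0,0,0,0,0],[0.004,-0.031,0,0,0,0,0],[0.004,-0.031,0,0,0,0,0],[0.004,-0.031,0,0,0,0,0],[0.004,-0.031,0,0,0,0,0],[0.004,-0.031,0,0,0,0,0],[0.004,-0.031,0,0,0,0,0],[0.004,-0.031,0,0,0,0,0]]]'
python3 -m jog '[[[0.002,-0.0135,0,0,0,0,0],[0,0,0,0,0,0,0],[0,0,0,0,0,0,0]]]'
python3 - <<'E'
from h import *
s=cap("scene");t=cap("top");pickle.dump((s,t),open("c6.pkl","wb"));q=r.state()
p=q["eef_pos"];print(p,q["force"],q["gripper_width"])
f=p+[0,0,-.092]
print("foot",proj(s,f),proj(t,f),"mouth",proj(s,[.569,.2275,.128]))
m=np.zeros((600,800,3),np.uint8);a=crop(s,300,130,65,90,6.6);m[:594,:429]=a;b=crop(t,170,130,90,90,4);m[:360,430:790]=b
cv2.imwrite("pics/m6.png",m)
E
```

```text
time_s: 6.88
eef_pos: [0.5664, 0.2149, 0.2545]
orientation: [3.14, -0.0, -0.004]
force: [-0.2, -0.7, -1.8]
gripper_width: 0.0169
time_s: 7.13
eef_pos: [0.5685, 0.2272, 0.2546]
orientation: [3.139, 0.002, -0.003]
force: [-0.6, -1.2, -2.6]
gripper_width: 0.0164
[0.56912211 0.22520234 0.2555555 ] [ 0.23266164 -0.50583204 -2.48580485] 0.016673952227028183
foot [337.  170.8] [195.8 169.2] mouth [336.3 178.8]
```

View pics/m6.png

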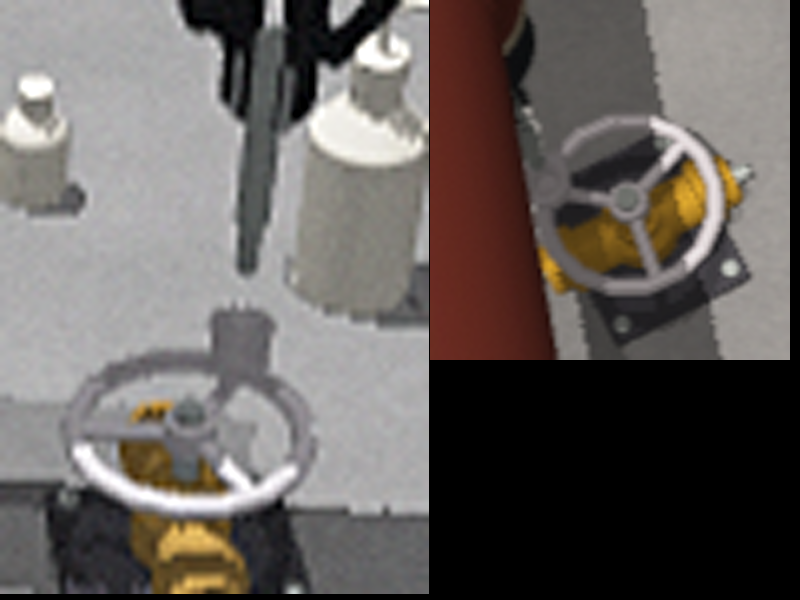

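The foot at image (337.4,170.6) matches the expected (337.0,170.8), and it is lined up above the mouth at about (336.7,179.2). Descending.

```bash
python3 -c "
from h import *
s=pickle.load(open('c6.pkl','rb'))[0]
print(proj(s,[.569,.227,.303]))"
python3 -m jog '[[[0,0,0.007,0,0,0,0],[0,0,0.01,0,0,0,0],[0,0,0.01,0,0,0,0],[0,0,0.006,0,0,0,0],[0,0,0.004,0,0,0,0],[0,0,0.004,0,0,0,0],[0,0,0.004,0,0,0,0],[0,0,0,0,0,0,0]]]'
```

```text
[341.  134.5]
time_s: 7.9
eef_pos: [0.5688, 0.227, 0.2105]
orientation: [3.141, 0.0, -0.001]
force: [-0.5, -0.0, -2.0]
gripper_width: 0.0166
```

The rod is upright (its top is where predicted) and there is no contact force. Going deeper.

```bash
python3 -m jog '[[[0,0,0.004,0,0,0,0],[0,0,0.004,0,0,0,0],[0,0,0.003,0,0,0,0],[0,0,0.001,0,0,0,0],[0,0,0,0,0,0,0],[0,0,0,0,0,0,0]]]'
```

```text
time_s: 8.4
eef_pos: [0.5691, 0.2271, 0.1993]
orientation: [3.142, -0.0, 0.0]
force: [-0.2, -0.0, -2.8]
gripper_width: 0.0166
```

```bash
cat > g.py <<'E'
import sys
from h import *
q=r.state();f=q["force"];p=q["eef_pos"];h=np.hypot(f[0],f[1])
print("ang %.0f rad %.1fmm F %s"%(np.degrees(np.arctan2(p[1]-.1728,p[0]-.5645)),1e3*np.hypot(p[1]-.1728,p[0]-.5645),np.round(f,1)))
sys.exit(h>float(sys.argv[1]))
E
python3 - <<'E'
import numpy as np
for st in (15,10):
    L=110*np.sin(np.radians(st/2));
    print(st,[(a,round(L*np.cos(np.radians(a-st/2-90)),1),round(-L*np.sin(np.radians(a-st/2-90)),1)) for a in range(85,85-360,-st)])
E
python3 -m jog '[[[0.007,0.0015,0,0,0,0,0],[0.007,0.0016,0,0,0,0,0],[0.0064,0.0033,0,0,0,0,0],[0.0063,0.0033,0,0,0,0,0],[0,0,0,0,0,0,0],[0,0,0,0,0,0,0]]]'; python3 g.py 12
```

```text
15 [(85, np.float64(14.0), np.float64(3.1)), (70, np.float64(12.7), np.float64(6.6)), (55, np.float64(10.6), np.float64(9.7)), (40, np.float64(7.7), np.float64(12.1)), (25, np.float64(4.3), np.float64(13.7)), (10, np.float64(0.6), np.float64(14.3)), (-5, np.float64(-3.1), np.float64(14.0)), (-20, np.float64(-6.6), np.float64(12.7)), (-35, np.float64(-9.7), np.float64(10.6)), (-50, np.float64(-12.1), np.float64(7.7)), (-65, np.float64(-13.7), np.float64(4.3)), (-80, np.float64(-14.3), np.float64(0.6)), (-95, np.float64(-14.0), np.float64(-3.1)), (-110, np.float64(-12.7), np.float64(-6.6)), (-125, np.float64(-10.6), np.float64(-9.7)), (-140, np.float64(-7.7), np.float64(-12.1)), (-155, np.float64(-4.3), np.float64(-13.7)), (-170, np.float64(-0.6), np.float64(-14.3)), (-185, np.float64(3.1), np.float64(-14.0)), (-200, np.float64(6.6), np.float64(-12.7)), (-215, np.float64(9.7), np.float64(-10.6)), (-230, np.float64(12.1), np.float64(-7.7)), (-245, np.float64(13.7), np.float64(-4.3)), (-260, np.float64(14.3), np.float64(-0.6))]
10 [(85, np.float64(9.4), np.float64(1.7)), (75, np.float64(
[... 932 characters left out ...]
64(-8.3)), (-155, np.float64(-3.3), np.float64(-9.0)), (-165, np.float64(-1.7), np.float64(-9.4)), (-175, np.float64(-0.0), np.float64(-9.6)), (-185, np.float64(1.7), np.float64(-9.4)), (-195, np.float64(3.3), np.float64(-9.0)), (-205, np.float64(4.8), np.float64(-8.3)), (-215, np.float64(6.2), np.float64(-7.3)), (-225, np.float64(7.3), np.float64(-6.2)), (-235, np.float64(8.3), np.float64(-4.8)), (-245, np.float64(9.0), np.float64(-3.3)), (-255, np.float64(9.4), np.float64(-1.7)), (-265, np.float64(9.6), np.float64(-0.0))]
time_s: 8.9
eef_pos: [0.5968, 0.2164, 0.1993]
orientation: [3.141, -0.003, 0.002]
force: [0.4, -0.1, -2.9]
gripper_width: 0.0167
ang 53 rad 54.3mm F [ 0.4 -0.1 -2.9]False
```

```bash
sed -i 's/sys.exit(h/sys.exit(int(h/; s/argv\[1\]))/argv[1])))/' g.py; tail -1 g.py
python3 -m jog '[[[0.0053,0.0049,0,0,0,0,0],[0.0053,0.0048,0,0,0,0,0],[0.0039,0.006,0,0,0,0,0],[0.0038,0.0061,0,0,0,0,0]]]'; python3 g.py 12; python3 - <<'E'
from h import *
s=cap("scene");t=cap("top");pickle.dump((s,t),open("c7.pkl","wb"));print(r.state()["force"])
m=np.zeros((600,800,3),np.uint8);m[:594,:429]=crop(s,300,130,65,90,6.6);m[:360,430:790]=crop(t,170,130,90,90,4)
cv2.imwrite("pics/m7.png",m)
E
```

```text
sys.exit(int(h>float(sys.argv[1])))
time_s: 9.23
eef_pos: [0.6145, 0.1951, 0.1993]
orientation: [-3.141, -0.0, 0.0]
force: [-2.4, 1.0, -1.8]
gripper_width: 0.0164
ang 24 rad 54.7mm F [-2.4  1.  -1.8]
[-0.02384385 -1.10940022 -2.90402137]
```

View pics/m7.png

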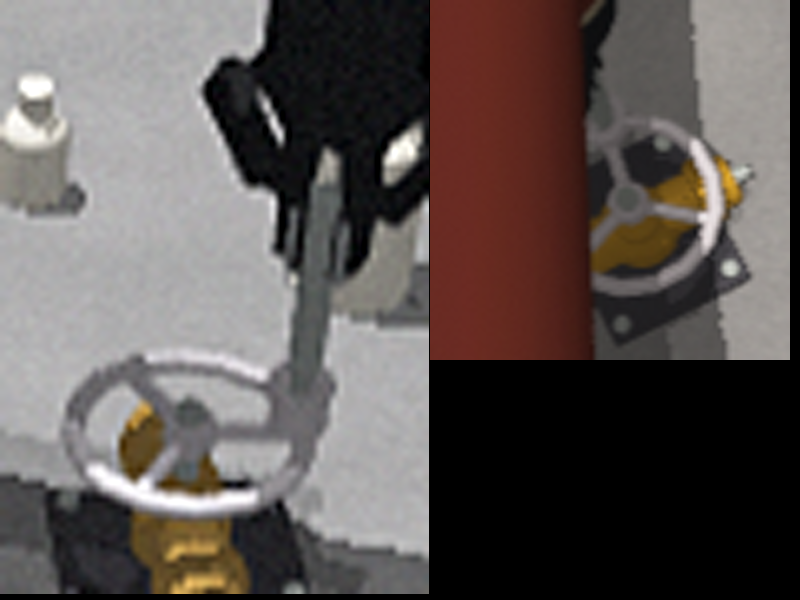

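The rod is in the cup and the wheel has followed clockwise: the cup is at crop (303,405) and the spokes have turned. I'll continue, with force guards from about -35° on.

```bash
python3 -m jog '[[[0.0022,0.0068,0,0,0,0,0],[0.0021,0.0069,0,0,0,0,0],[0.0003,0.0072,0,0,0,0,0],[0.0003,0.0071,0,0,0,0,0],[-0.0015,0.007,0,0,0,0,0],[-0.0016,0.007,0,0,0,0,0],[-0.0033,0.0064,0,0,0,0,0],[-0.0033,0.0063,0,0,0,0,0]]]' && python3 g.py 12 &&
python3 -m jog '[[[-0.0031,0.0037,0,0,0,0,0],[-0.0031,0.0036,0,0,0,0,0]]]' >/dev/null && python3 g.py 10 &&
python3 -m jog '[[[-0.0037,0.0031,0,0,0,0,0],[-0.0036,0.0031,0,0,0,0,0]]]' >/dev/null && python3 g.py 10 &&
python3 -m jog '[[[-0.0042,0.0024,0,0,0,0,0],[-0.0041,0.0024,0,0,0,0,0]]]' >/dev/null && python3 g.py 10 &&
python3 -m jog '[[[-0.0045,0.0017,0,0,0,0,0],[-0.0045,0.0016,0,0,0,0,0]]]' >/dev/null && python3 g.py 10 &&
python3 -m jog '[[[-0.0047,0.0009,0,0,0,0,0],[-0.0047,0.0008,0,0,0,0,0]]]' >/dev/null && python3 g.py 10 &&
python3 -m jog '[[[-0.0048,0,0,0,0,0,0],[-0.0048,0,0,0,0,0,0]]]' >/dev/null && python3 g.py 10
```

```text
time_s: 10.0
eef_pos: [0.6091, 0.1402, 0.1994]
orientation: [-3.141, 0.0, -0.0]
force: [0.1, 3.8, -2.7]
gripper_width: 0.0163
ang -36 rad 55.2mm F [ 0.1  3.8 -2.7]
ang -46 rad 55.3mm F [ 0.2  2.6 -2. ]
ang -56 rad 55.1mm F [ 0.8  2.1 -2.2]
ang -66 rad 55.3mm F [ 1.5  2.8 -3.2]
ang -76 rad 55.5mm F [ 1.4  2.4 -2. ]
ang -86 rad 55.6mm F [ 1.9  1.4 -1.7]
ang -95 rad 55.6mm F [ 2.   1.3 -3.2]
```

Smooth, with only the steady drag. On I go.

```bash

python3 -m jog '[[[-0.0047,-0.0009,0,0,0,0,0],[-0.0047,-0.0008,0,0,0,0,0]]]' >/dev/null && python3 g.py 10 &&
python3 -m jog '[[[-0.0045,-0.0017,0,0,0,0,0],[-0.0045,-0.0016,0,0,0,0,0]]]' >/dev/null && python3 g.py 10 &&
python3 -m jog '[[[-0.0042,-0.0024,0,0,0,0,0],[-0.0041,-0.0024,0,0,0,0,0]]]' >/dev/null && python3 g.py 10 &&
python3 -m jog '[[[-0.0037,-0.0031,0,0,0,0,0],[-0.0036,-0.0031,0,0,0,0,0]]]' >/dev/null && python3 g.py 10 &&
python3 -m jog '[[[-0.0031,-0.0037,0,0,0,0,0],[-0.0031,-0.0036,0,0,0,0,0]]]' >/dev/null && python3 g.py 10 &&
python3 -m jog '[[[-0.0024,-0.0042,0,0,0,0,0],[-0.0024,-0.0041,0,0,0,0,0]]]' >/dev/null && python3 g.py 10 &&
python3 -m jog '[[[-0.0017,-0.0045,0,0,0,0,0],[-0.0016,-0.0045,0,0,0,0,0]]]' >/dev/null && python3 g.py 10 &&
python3 -m jog '[[[-0.0009,-0.0047,0,0,0,0,0],[-0.0008,-0.0047,0,0,0,0,0]]]' >/dev/null && python3 g.py 10 &&
python3 -m jog '[[[0,-0.0048,0,0,0,0,0],[0,-0.0048,0,0,0,0,0]]]' >/dev/null && python3 g.py 10 &&
python3 -m jog '[[[0.0009,-0.0047,0,0,0,0,0],[0.0008,-0.0047,0,0,0,0,0]]]' >/dev/null && python3 g.py 10 &&
python3 -m jog '[[[0.0017,-0.0045,0,0,0,0,0],[0.0016,-0.0045,0,0,0,0,0]]]' >/dev/null && python3 g.py 10 &&
python3 -m jog '[[[0.0024,-0.0042,0,0,0,0,0],[0.0024,-0.0041,0,0,0,0,0]]]' >/dev/null && python3 g.py 10
```

```text
ang -105 rad 55.6mm F [ 2.2  0.6 -2.7]
ang -115 rad 55.5mm F [ 2.4  0.9 -2.7]
ang -125 rad 55.6mm F [ 2.   0.3 -3.4]
ang -135 rad 55.4mm F [ 2.1  0.3 -2.7]
ang -145 rad 55.5mm F [ 2.6 -1.2 -2.1]
ang -155 rad 55.4mm F [ 2.6 -0.8 -2.5]
ang -165 rad 55.4mm F [ 1.6 -2.  -2.3]
ang -175 rad 55.4mm F [ 1.8 -2.1 -1.4]
ang 175 rad 55.3mm F [ 1.1 -2.  -2.8]
ang 165 rad 55.1mm F [ 1.4 -3.  -3.6]
ang 155 rad 55.0mm F [ 0.1 -3.  -2.5]
ang 145 rad 55.0mm F [-0.8 -2.2 -2.8]
```

```bash

python3 -m jog '[[[0.0031,-0.0037,0,0,0,0,0],[0.0031,-0.0036,0,0,0,0,0]]]' >/dev/null && python3 g.py 10 &&
python3 -m jog '[[[0.0037,-0.0031,0,0,0,0,0],[0.0036,-0.0031,0,0,0,0,0]]]' >/dev/null && python3 g.py 10 &&
python3 -m jog '[[[0.0042,-0.0024,0,0,0,0,0],[0.0041,-0.0024,0,0,0,0,0]]]' >/dev/null && python3 g.py 10 &&
python3 -m jog '[[[0.0045,-0.0017,0,0,0,0,0],[0.0045,-0.0016,0,0,0,0,0]]]' >/dev/null && python3 g.py 10 &&
python3 -m jog '[[[0.0047,-0.0009,0,0,0,0,0],[0.0047,-0.0008,0,0,0,0,0]]]' >/dev/null && python3 g.py 10 &&
python3 -m jog '[[[0.0048,0,0,0,0,0,0],[0.0048,0,0,0,0,0,0]]]' >/dev/null && python3 g.py 10 &&
python3 -m jog '[[[0.0047,0.0009,0,0,0,0,0],[0.0047,0.0008,0,0,0,0,0]]]' >/dev/null && python3 g.py 10 &&
python3 -m jog '[[[0.0045,0.0017,0,0,0,0,0],[0.0045,0.0016,0,0,0,0,0]]]' >/dev/null && python3 g.py 10 &&
python3 -m jog '[[[0.0042,0.0024,0,0,0,0,0],[0.0041,0.0024,0,0,0,0,0]]]' >/dev/null && python3 g.py 10 &&
python3 -m jog '[[[0.0037,0.0031,0,0,0,0,0],[0.0036,0.0031,0,0,0,0,0]]]' >/dev/null && python3 g.py 10 &&
python3 -m jog '[[[0.0031,0.0037,0,0,0,0,0],[0.0031,0.0036,0,0,0,0,0]]]' >/dev/null && python3 g.py 10 &&
python3 -m jog '[[[0.0024,0.0042,0,0,0,0,0],[0.0024,0.0041,0,0,0,0,0]]]' >/dev/null && python3 g.py 10 &&
python3 -m jog '[[[0.0017,0.0045,0,0,0,0,0],[0.0016,0.0045,0,0,0,0,0]]]' >/dev/null && python3 g.py 10
```

```text
ang 135 rad 54.9mm F [ 0.7 -1.3 -3.2]
ang 125 rad 54.9mm F [ 0.2 -3.3 -1.9]
ang 115 rad 54.9mm F [-1.6 -1.  -2.1]
ang 105 rad 54.8mm F [-1.1 -1.9 -1.9]
ang 95 rad 54.8mm F [-0.9 -0.8 -2.1]
ang 85 rad 54.8mm F [-2.1 -0.2 -2.3]
ang 75 rad 54.6mm F [-2.4 -0.2 -2.2]
ang 65 rad 54.6mm F [-2.6  0.3 -2.9]
ang 54 rad 54.6mm F [-2.7 -0.1 -2. ]
ang 44 rad 54.5mm F [-2.9  1.1 -2.9]
ang 34 rad 54.6mm F [-2.   0.1 -2.4]
ang 26 rad 54.4mm F [-4.5  5.4 -1.8]
ang 17 rad 53.2mm F [-11.6   4.1   0.1]
```

The stop is felt: at about 26° the force climbs to 7 N, then to 12 N at 17°, 1.16 turns from the start. I'll hold briefly, record the shut wheel as a reference, and wind back the first half turn.

```bash

python3 -m jog '[[[0,0,0,0,0,0,0],[0,0,0,0,0,0,0],[0,0,0,0,0,0,0]]]'; python3 - <<'E'
from h import *
s=cap("scene");t=cap("top");pickle.dump((s,t),open("shut.pkl","wb"))
m=np.zeros((600,800,3),np.uint8);m[:594,:429]=crop(s,300,130,65,90,6.6);m[:360,430:790]=crop(t,170,130,90,90,4)
cv2.imwrite("pics/shut.png",m)
E
```

```text
time_s: 15.42
eef_pos: [0.6153, 0.1876, 0.1988]
orientation: [-3.14, -0.002, 0.008]
force: [-10.1, 2.3, -0.3]
gripper_width: 0.0167
```

View pics/shut.png

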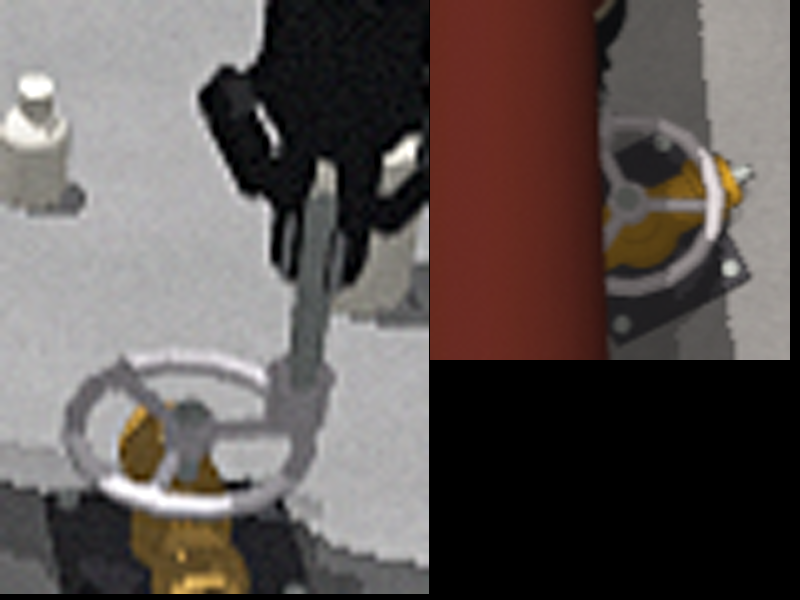

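The wheel is shut, with the cup at crop (301,390) and spokes slightly anticlockwise of the earlier picture. That puts the cup at about 34°, with the tool pushed past it. Backing off now.

```bash

python3 -m jog '[[[-0.0027,-0.0067,0,0,0,0,0],[-0.0028,-0.0066,0,0,0,0,0],[-0.0043,-0.0057,0,0,0,0,0],[-0.0044,-0.0057,0,0,0,0,0],[-0.0057,-0.0044,0,0,0,0,0],[-0.0057,-0.0043,0,0,0,0,0],[-0.0133,-0.0055,0,0,0,0,0],[-0.0142,-0.0019,0,0,0,0,0],[-0.0142,0.0019,0,0,0,0,0],[-0.0133,0.0055,0,0,0,0,0],[-0.0114,0.0087,0,0,0,0,0],[-0.0087,0.0114,0,0,0,0,0]]]'; python3 g.py 15
```

```text
time_s: 16.52
eef_pos: [0.5179, 0.1996, 0.2]
orientation: [-3.141, -0.0, -0.007]
force: [3.0, 1.6, -1.8]
gripper_width: 0.0168
ang 150 rad 53.8mm F [ 3.   1.6 -1.8]
```

```bash

python3 -m jog '[[[-0.0055,0.0133,0,0,0,0,0],[-0.0019,0.0142,0,0,0,0,0],[0.0019,0.0142,0,0,0,0,0],[0.0055,0.0133,0,0,0,0,0],[0.0087,0.0114,0,0,0,0,0],[0.0114,0.0087,0,0,0,0,0],[0.0133,0.0055,0,0,0,0,0],[0.0142,0.0019,0,0,0,0,0],[0.0142,-0.0019,0,0,0,0,0],[0.0133,-0.0055,0,0,0,0,0],[0.0114,-0.0087,0,0,0,0,0],[0.0087,-0.0114,0,0,0,0,0]]]'; python3 g.py 15 &&
python3 -m jog '[[[0.0055,-0.0133,0,0,0,0,0],[0.0019,-0.0142,0,0,0,0,0],[-0.0019,-0.0142,0,0,0,0,0],[0,0,0,0,0,0,0],[0,0,0,0,0,0,0]]]'; python3 g.py 15
```

```text
time_s: 17.52
eef_pos: [0.6126, 0.1418, 0.1986]
orientation: [3.139, -0.005, -0.003]
force: [-2.6, -0.9, -2.7]
gripper_width: 0.0165
ang -33 rad 57.2mm F [-2.6 -0.9 -2.7]
time_s: 17.93
eef_pos: [0.6166, 0.1887, 0.1991]
orientation: [-3.14, -0.005, 0.001]
force: [-2.0, 0.6, -3.7]
gripper_width: 0.0163
ang 17 rad 54.5mm F [-2.   0.6 -3.7]
```

One turn back (command at 15° again, measured 17°). Now the second turn.

```bash

python3 -m jog '[[[-0.0055,-0.0133,0,0,0,0,0],[-0.0087,-0.0114,0,0,0,0,0],[-0.0114,-0.0087,0,0,0,0,0],[-0.0133,-0.0055,0,0,0,0,0],[-0.0142,-0.0019,0,0,0,0,0],[-0.0142,0.0019,0,0,0,0,0],[-0.0133,0.0055,0,0,0,0,0],[-0.0114,0.0087,0,0,0,0,0],[-0.0087,0.0114,0,0,0,0,0],[-0.0055,0.0133,0,0,0,0,0],[-0.0019,0.0142,0,0,0,0,0],[0.0019,0.0142,0,0,0,0,0]]]' && python3 g.py 15 &&
python3 -m jog '[[[0.0055,0.0133,0,0,0,0,0],[0.0087,0.0114,0,0,0,0,0],[0.0114,0.0087,0,0,0,0,0],[0.0133,0.0055,0,0,0,0,0],[0.0142,0.0019,0,0,0,0,0],[0.0142,-0.0019,0,0,0,0,0],[0.0133,-0.0055,0,0,0,0,0],[0.0114,-0.0087,0,0,0,0,0],[0.0087,-0.0114,0,0,0,0,0],[0.0028,-0.0067,0,0,0,0,0],[0.0027,-0.0066,0,0,0,0,0],[0,0,0,0,0,0,0]]]' && python3 g.py 15
```

```text
time_s: 18.93
eef_pos: [0.5108, 0.1575, 0.1998]
orientation: [-3.14, -0.001, -0.0]
force: [0.2, 1.7, -2.9]
gripper_width: 0.0164
ang -164 rad 55.8mm F [ 0.2  1.7 -2.9]
time_s: 19.93
eef_pos: [0.6175, 0.1589, 0.1989]
orientation: [3.141, 0.001, -0.001]
force: [0.3, 0.8, -1.8]
gripper_width: 0.0166
ang -15 rad 54.8mm F [ 0.3  0.8 -1.8]
```

```bash

python3 -m jog '[[[0.001,-0.0071,0,0,0,0,0],[0.0009,-0.0071,0,0,0,0,0],[-0.0009,-0.0071,0,0,0,0,0],[-0.001,-0.0071,0,0,0,0,0],[-0.0027,-0.0067,0,0,0,0,0],[-0.0028,-0.0066,0,0,0,0,0],[-0.0016,-0.0024,0,0,0,0,0],[-0.0015,-0.0024,0,0,0,0,0],[0,0,0,0,0,0,0],[0,0,0,0,0,0,0],[0,0,0,0,0,0,0]]]' && python3 g.py 15; python3 - <<'E'
from h import *
s=cap("scene");t=cap("top");pickle.dump((s,t),open("end.pkl","wb"))
s0,t0=pickle.load(open("shut.pkl","rb"))
m=np.zeros((600,800,3),np.uint8)
for j,c in enumerate((s0,s)): m[:300,j*400:j*400+400]=crop(c,305,172,50,37.5.__int__()+1,8)[:300]
for j,c in enumerate((t0,t)): m[300:600,j*400:j*400+400]=crop(c,205,152,50,38,8)[:300]
cv2.imwrite("pics/end.png",m)
E
```

```text
time_s: 20.85
eef_pos: [0.609, 0.2046, 0.1994]
orientation: [-3.141, 0.0, -0.001]
force: [-0.5, -1.5, -3.0]
gripper_width: 0.0169
ang 36 rad 54.7mm F [-0.5 -1.5 -3. ]
```

View pics/end.png

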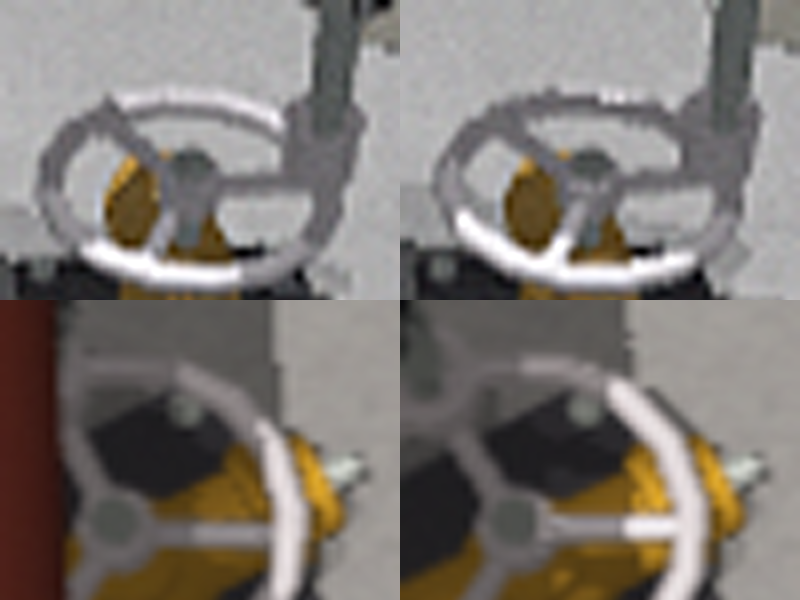

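The end view matches the shut view: same cup position, and the horizontal spoke is at the same angle to within 1–2°. The rod is upright in the cup. Handing in.

```bash
python3 - <<'E'
from h import *
q=r.state();print(q["time_s"],q["eef_pos"],q["force"],q["gripper_width"],np.abs(q["dq"]).max())
r.close_job()
E
```

```text
20.95 [0.6090491  0.20460224 0.19942207] [-1.82740194 -1.47222781 -2.38025397] 0.016439903571006973 0.0016342510834362887
the job is handed in; nothing more can be done
```

I pulled the crank rod out of the holder and stood its foot in the wheel's socket. I wound the wheel clockwise about 1.16 turns until the stop was felt, where the force rose from about 2 N to 12 N. I then backed it off anticlockwise by two turns and handed the job in at about 21 s, still gripping the rod.

**Last checks:**
- The final picture shows the cup and spokes where they were when shut, to within about 1–2°. The full turns themselves were counted from the moves.
- The arm was at rest, with about 2.3 N of sideways force. The fingers read 16.4 mm open on the 18 mm rod, and they read about that throughout.
- The rod stands upright in the cup, about 21 mm deep. That depth comes from the tool's height, not from a direct measurement of the foot.
- I did not measure the bystanders at the end. No unexpected contact force appeared on the way.

**Disagreement:** the two cameras placed things up to about 7 mm apart. I trusted the scene camera because it matched the robot's own tool position, and the rod went into the socket with no contact force.

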